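# Swap the stone for the square and true up the swing fence

## Task

The rubbing stone and the setting square have been left in each other's places. Put the stone on the rubber mat and let go of it, then take the square by its wooden handle and press its outside corner, flat on the bench, fully home into the corner between the two steel fences, so that it pushes the swinging fence out to a right angle and both fences touch it along their faces. Finish while still gripping the square and pressing it firmly into both fences; leave the stone chip, the claw chisel and the core bit where they are.

Things in the scene. Friction and masses are not known exactly. Their poses are not given: they have to be found in the camera images.
- square: Aluminium setting square with a wooden handle, 0.35 kg, lying flat on the mat at the start. Two equal legs 160 mm long (outside), 26 mm wide, 14 mm thick, and a diagonal brace 12 mm thick. Origin: the outside heel (where the outside edges meet), at the underside; x runs along the outside edge of one leg, y along that of the other, z up; the legs lie on the +x, +y side.
- square_grip (a point): Middle of the square's upright wooden handle, 40 mm above the underside, 65 mm along x and 65 mm along y from the heel. The handle is a block 16 mm thick along the line that halves the right angle, 60 mm long across it, standing from 12 to 54 mm above the underside on the middle of the brace. Axes as the square's.
- rub_stone: Dark red rubbing stone, a rounded bar 45 x 100 x 26 mm, about 0.27 kg, lying flat between the two fences at the start. Origin: centre of its underside; its y axis runs along the 100 mm length, x across the 45 mm width.
- mat: Black rubber tool mat, fixed, 280 (x) x 300 (y) x 10 mm thick. Origin: centre of its underside (on the bench). The square lies on its +x half (away from the robot), heel pointing to +x; the -x half is free.
- corner (a point): Inside corner of the fences, at bench height, on the hinge axis. x runs along the fixed fence's face away from the corner, y along the swinging fence's face when at a right angle; the square goes on the +x, +y side and is home when its heel is here with its x, y along these. A hinge head 25 mm across covers the corner from 30 to 42 mm above the bench; the square slides in beneath it.
- fixed_fence: Fixed steel fence, a bar 30 mm high and 28 mm thick whose face runs from the corner 230 mm along the corner's +x; bolted to the bench. Origin and axes as point corner.
- fixture: The bolted-down fence fixture that carries both fences. Origin: on the bench in the middle of the working space, 85 mm along x and 85 mm along y from the corner; axes as the corner's.
- swing_bar (a joint): Angle of the swinging steel fence (rad): 0 at a right angle to the fixed fence, negative when closed in towards it (starts 5 to 11 degrees closed), range -0.35 to +0.15. Friction hinge at the corner (about 0.4 N m): it stays where it is left. The bar is 30 mm high, 28 mm thick; its face reaches 216 mm from the corner.
- swing_tip (a point): Top edge of the swinging fence's face at its free end, 216 mm from the corner, 30 mm above the bench.
- stone_chip: Small grey stone offcut, about 40 x 52 x 26 mm, at the far side of the bench: not to be disturbed. Origin: centre of its underside.
- claw_chisel: Mason's claw chisel, 36 x 191 x 21 mm, lying at the left of the work: not to be disturbed. Origin: centre of its underside.
- core_bit: Dark core bit standing upright, 46 mm across, 86 mm tall, at the far side of the bench: not to be disturbed. Origin: centre of its underside.
Things that resemble listed ones, but are neither listed nor needed, are in the scene too. There is more than one size of the rub_stone; the job needs the larger.

How it is judged:
By the outcome, as a careful person would: the job done as asked, in the order asked, and still so for the second after the job is handed in, while the arm keeps its last pose, push and grip.
It also fails if it takes over 64 s, if anything falls off the work surface, if the arm or the gripper's body presses on something with over 40 N, if the wrist force passes 120 N, or if a joint passes its speed limit or range.

## Robot

A 7-joint arm with a two-finger parallel gripper is mounted at the origin on a cart in front of the work surface, level with it; the furniture and walls round the work are solid. World frame = base frame: x ahead of the robot, y to its left, z up, the work surface at z = 0. Lengths are in mm, angles in rad, forces in N, time in s.
With the tool pointing down it reaches from about 400 to 875 mm from the base axis. Payload 4.4 kg.
Tool frame: the origin (TCP) lies on the centre line of the jaws, within the pads' length; the fingertips stand 19 mm ahead of it and the grasp point (between the pads) is the TCP; z points along the fingers, y is the line along which they close (so a half turn about z gives the same grasp; the last joint's range is limited). The gripper opens to 85 mm and grips with 20 to 120 N. Pads are 22 mm wide; open, the fingers measure 114 mm over their backs; the gripper's body (76 mm by 85 mm) begins 54 mm behind the grasp point. The pads swing forward as they close: fully open they stand 13 mm farther back than shut.
Start: joints at [-1.3, 0.628, 0.038, 1.517, -0.027, 0.996, -0.02], TCP at [214.782, 613.503, 250.313] pointing down, gripper open.
Joint ranges: [-3.06, 3.06], [-0.37, 2.12], [-1.25, 1.32], [0.18, 2.47], [-1.1, 4.24], [0.23, 1.98], [-2.94, 2.94]. Speed limits (rad/s): [2.57, 2.57, 3.14, 3.14, 3.14, 3.14, 3.14].

## Interface

Orientations are given as [roll, pitch, yaw] about the fixed x, y, z axes, in that order (R = Rz(yaw) Ry(pitch) Rx(roll)).
In Python, from cell import ctrl, viewer, silhouettes gives the robot as it stands.
- The arm moves only by the shell command python3 -m creep 'ROWS'. ROWS is JSON, a list of rows, each an object with "jaw": the gripper command: -1 is shut, 1 is fully open, values between are in proportion; "xyz": the shift along the tool's x, y, z in mm, a list of three; "angular": the turn, a rotation vector about the tool's x, y, z in rad, a list of three. In form: [{"jaw": jaw, "xyz": [tx, ty, tz], "angular": [rx, ry, rz]}, ...]. A call has 1 to 12 rows; each row is the pose to reach, as a shift and turn from the pose commanded when the call began, along the tool's axes at that moment; what a row does not reach only later rows make up. A row lasts 1/8 s, in which the tool goes at most 62.5 mm and 10.7 degrees, less where a joint would pass 70% of its speed; a pose out of reach is approached as far as the arm can. A call with a gripper value outside its range is refused whole. The fingers move at their own pace and stop on an object; the grip force is fixed at half the most. Time passes only in rows, so rows that repeat a pose let the fingers close. It gives the time, the measured TCP pose, the force, the opening and the grip force at its end, in the units of the state.
- ctrl.read_state(): the state, without advancing time (a new reading comes with each control period).
- viewer.get_image(name): name is "scene" or "top" or "wrist"; returns (picture, depth): 480x640x3 uint8, red, green, blue; 480x640 float32, mm along the optical axis (not along the pixel's ray), 0 where there is no reading.
- viewer.camera_model(name): a dict with "fx", "fy", "cx", "cy" (pixels), "dist" ([k1, k2, p1, p2, k3] as OpenCV has them; the pictures are not rectified), "T" (4x4, takes a point from camera to world coordinates). Camera axes: x right, y down, z forward; pixel columns grow to the right and rows downward; lengths in mm; the calibration is good to about 2 mm. A picture is of the moment at which its call begins: read the wrist's pose just before it. camera_model takes no time and is no camera call; for the wrist camera it gives the pose at the moment of the call.
- ctrl.finish_job(): hands the job in; it is judged then, once.
Trained networks look in the newest picture that a camera, given by its name, has taken for a name from the list of things; names that differ only in an ending like _2 or _b are one class to them, and where a whole thing is asked for, a point or a joint stands for the part that bears it (a point fixed in the world has none). Each returns a list of dicts, best first, with "score" (0 to 1); they miss things now and then, are a little off and sometimes report something else, mostly with a low value. They report only what shows in the picture. A call takes as long as a camera call. They do not tell look-alikes from the thing itself.
- silhouettes(camera, target): "pixels" (480x640 bool, what is visible of it) and "xy" ([column, row] in pixels, amid what is visible of it).
The state is a dict: "clock": time; "qpos": joint angles; "qd": joint speeds; "tau": joint torques, N m; "eef_pos": TCP position; "tool_rot": TCP orientation; "force": force on the tool from outside, world axes, zero at the start; "torque": the same for the moment, N m; "width": finger opening in mm; "gripper_force": force on a finger pad.
Only numpy, scipy, OpenCV 4.12 (cv2) and the standard library are available. Lean on these libraries where they do the work, as an engineer would, in place of code of your own. Each camera call takes 0.05 s, during which the arm holds its last target. There are 200 camera calls.

## Working session

There is one attempt and no reset: what is moved stays moved. The work goes in short steps, Python scripts to look and compute and a shell command to move; the robot and the scene stay as the last step left them, time stands still between calls to the robot, and variables do not carry over. Pictures are saved under pics/ and viewed, at most 10 in all, crops included, and the job is handed in when it is done.

```bash
mkdir -p pics; ls; cat > h.py <<'E'
import numpy as np, cv2
from cell import ctrl, viewer, silhouettes
def rays(cam,px):
    m=viewer.camera_model(cam);K=np.array([[m['fx'],0,m['cx']],[0,m['fy'],m['cy']],[0,0,1.]])
    u=cv2.undistortPoints(np.array(px,float).reshape(-1,1,2),K,np.array(m['dist'])).reshape(-1,2)
    T=np.array(m['T']);d=np.c_[u,np.ones(len(u))]
    return T,d
def cloud(cam,px,depth):
    T,d=rays(cam,px);z=np.array([depth[int(r),int(c)] for c,r in px])
    return (d*z[:,None])@T[:3,:3].T+T[:3,3], z>0
def onz(cam,px,h):
    T,d=rays(cam,px);w=d@T[:3,:3].T;o=T[:3,3]
    return o+w*((h-o[2])/w[:,2])[:,None]
def maskcloud(cam,mask,depth):
    r,c=np.nonzero(mask);p,ok=cloud(cam,np.c_[c,r],depth);return p[ok]
def shot(cam,name):
    im,d=viewer.get_image(cam);cv2.imwrite('pics/%s.png'%name,im[:,:,::-1]);np.save('pics/%s.npy'%name,d);return im,d
E
python3 - <<'E'
from h import *
s=ctrl.read_state();print({k:np.round(v,3) for k,v in s.items()})
for cam in('top','scene'):
    im,d=shot(cam,cam+'0')
    for n in('rub_stone','square','mat','fixed_fence','swing_bar','stone_chip','claw_chisel','core_bit'):
        for r in silhouettes(cam,n)[:3]:
            p=maskcloud(cam,r['pixels'],d)
            if len(p)<20: print(cam,n,r['score'],'few');continue
            top=p[p[:,2]>np.percentile(p[:,2],60)-6]
            rc=cv2.minAreaRect(p[:,:2].astype(np.float32))
            print(cam,n,round(r['score'],2),np.round(r['xy']),np.round(np.median(p,0)),np.round(np.percentile(p[:,2],[5,95])),'rect',np.round(rc[0]),np.round(rc[1]),round(rc[2]))
E
```

```text
pics
{'clock': np.float64(0.0), 'qpos': array([-1.3  ,  0.629,  0.038,  1.518, -0.027,  0.996, -0.02 ]), 'qd': array([ 0.001,  0.001, -0.001,  0.001,  0.   , -0.   , -0.001]), 'tau': array([-0.0000e+00, -5.6340e+01,  1.2270e+00, -1.9344e+01,  1.1000e-02,
        1.1000e-02, -0.0000e+00]), 'eef_pos': array([214.566, 612.944, 249.404]), 'tool_rot': array([-3.14 ,  0.   ,  2.805]), 'force': array([ 0.083,  0.215, -0.265]), 'torque': array([ 0.009,  0.015, -0.021]), 'gripper_force': np.float64(0.0), 'width': np.float64(85.171)}
top rub_stone 0.92 [420. 281.] [ 515. -181.   27.] [21. 31.] rect [ 516. -182.] [100.  45.] 21
top rub_stone 0.69 [498. 303.] [ 458. -370.   18.] [10. 23.] rect [ 459. -373.] [37. 68.] 89
top square 0.82 [257. 256.] [581. 211.  24.] [19. 64.] rect [557. 217.] [168. 160.] 40
top square 0.56 [367. 179.] [775. -60.  25.] [ 7. 29.] rect [777. -62.] [39. 57.] 4
top square 0.29 [441. 250.] [ 591. -241.   31.] [14. 35.] rect [ 593. -242.] [209.  29.] 48
top mat 0.84 [269. 277.] [524. 182.  11.] [ 6. 15.] rect [547. 191.] [282. 304.] 2
top mat 0.36 [258. 257.] [580. 210. 
[... 813 characters left out ...]
104.   26.] [ 2. 33.] rect [ 502. -248.] [522. 284.] 61
scene fixed_fence 0.7 [386. 250.] [763. -67.  19.] [ 5. 26.] rect [772. -62.] [43. 52.] 0
scene fixed_fence 0.63 [335. 280.] [556. -83.  22.] [ 4. 31.] rect [564. -78.] [ 38. 229.] 58
scene swing_bar 0.7 [388. 289.] [ 613. -213.   29.] [11. 33.] rect [ 610. -220.] [151.  28.] 47
scene swing_bar 0.46 [256. 257.] [503. 150.  10.] [ 6. 12.] rect [551. 200.] [302. 328.] 2
scene stone_chip 0.84 [384. 249.] [762. -67.  19.] [ 4. 25.] rect [772. -62.] [43. 51.] 0
scene claw_chisel 0.81 [215. 223.] [566. 440.  12.] [ 1. 19.] rect [573. 462.] [196.  70.] 0
scene core_bit 0.71 [352. 230.] [783.  66.  39.] [ 7. 77.] rect [982. 250.] [570.  43.] 43
```

View pics/top0.png

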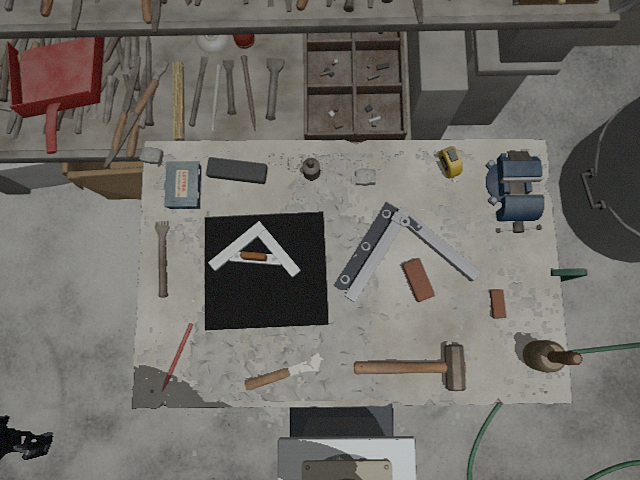

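View pics/scene0.png

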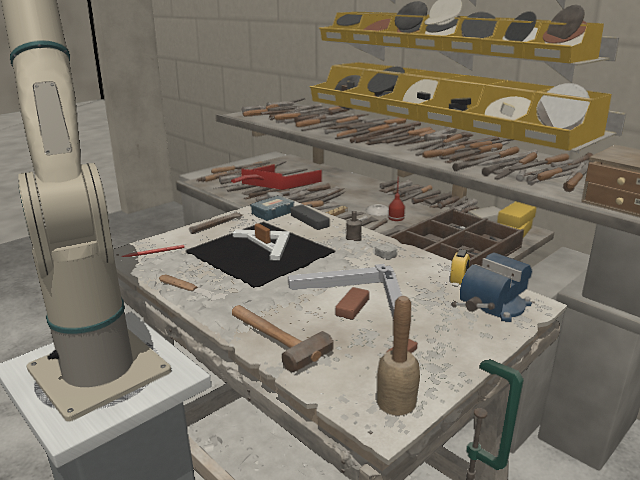

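Top view: the square lies on the mat with its heel at (260,222). The larger red stone is at (419,280), between the fixed fence (left bar, ending at 347,298) and the swinging fence (right bar, ending at 477,278). The corner is near (398,213). The small red stone at (498,303) is the decoy.

```bash
cat >> h.py <<'E'
from scipy.spatial.transform import Rotation as Ro
def go(xyz,ang=None):
    "tool shift/turn from the present pose to TCP xyz with tool y at world angle ang (deg), tool down"
    s=ctrl.read_state();R=Ro.from_euler('xyz',s['tool_rot']);p=np.array(s['eef_pos'])
    t=R.inv().apply(np.array(xyz)-p)
    G=R if ang is None else Ro.from_euler('xyz',[np.pi,0,np.radians(ang+90)])
    rv=(R.inv()*G).as_rotvec()
    print('shift',np.round(t,1),'turn',np.round(rv,3),'dist',round(np.linalg.norm(t)),'deg',round(np.degrees(np.linalg.norm(rv)),1))
def st():
    s=ctrl.read_state();print({k:np.round(s[k],2) for k in('clock','eef_pos','tool_rot','force','width','gripper_force','qpos')})
E
python3 - <<'E'
from h import *
m=viewer.camera_model('wrist');s=ctrl.read_state()
R=Ro.from_euler('xyz',s['tool_rot']).as_matrix();T=np.array(m['T'])
print({k:np.round(v,2) for k,v in m.items() if k!='T'});print(np.round(R.T@T[:3,:3],2),np.round(R.T@(T[:3,3]-s['eef_pos'])))
go([500,150,330],0)
go([520,-120,330],-69)
E
```

```text
{'fx': np.float64(342.03), 'fy': np.float64(342.03), 'cx': np.float64(320.71), 'cy': np.float64(235.86), 'dist': array([-0.04,  0.  ,  0.  ,  0.  ,  0.  ])}
[[ 0.   -0.96 -0.29]
 [ 1.    0.   -0.  ]
 [ 0.   -0.29  0.96]] [  74.   -2. -124.]
shift [-422.4 -343.2  -79.7] turn [-0.    -0.     1.234] dist 550 deg 70.7
shift [-530.5 -591.4  -79.7] turn [-0.    -0.     2.438] dist 798 deg 139.7
```

```bash
python3 -m creep '[{"jaw":1,"xyz":[-420,-343,-80],"angular":[0,0,1.234]},{"jaw":1,"xyz":[-420,-343,-80],"angular":[0,0,1.234]},{"jaw":1,"xyz":[-420,-343,-80],"angular":[0,0,1.234]},{"jaw":1,"xyz":[-420,-343,-80],"angular":[0,0,1.234]},{"jaw":1,"xyz":[-420,-343,-80],"angular":[0,0,1.234]},{"jaw":1,"xyz":[-420,-343,-80],"angular":[0,0,1.234]},{"jaw":1,"xyz":[-420,-343,-80],"angular":[0,0,1.234]},{"jaw":1,"xyz":[-420,-343,-80],"angular":[0,0,1.234]},{"jaw":1,"xyz":[-420,-343,-80],"angular":[0,0,1.234]},{"jaw":1,"xyz":[-420,-343,-80],"angular":[0,0,1.234]},{"jaw":1,"xyz":[-420,-343,-80],"angular":[0,0,1.234]}]'
python3 - <<'E'
from h import *
st(); im,d=shot('wrist','w1')
for n in('square','mat','rub_stone','fixed_fence','swing_bar'):
    for i,r in enumerate(silhouettes('wrist',n)[:2]):
        np.save(f'pics/w1_{n}{i}.npy',r['pixels']);p=maskcloud('wrist',r['pixels'],d)
        print(n,round(r['score'],2),np.round(r['xy']),len(p),np.round(np.median(p,0)),np.round(np.percentile(p[:,2],[5,95])))
np.save('pics/w1_T.npy',viewer.camera_model('wrist')['T'])
go([540,-120,330],-69)
E
```

```text
clock: 2.28
eef_pos: [497.4, 151.6, 330.2]
tool_rot: [-3.141, -0.001, 1.571]
force: [-0.3, -0.0, -0.6]
width: 85.8
gripper_force: 0.0
{'clock': np.float64(2.28), 'eef_pos': array([497.42, 151.61, 330.17]), 'tool_rot': array([-3.14, -0.  ,  1.57]), 'force': array([-0.29, -0.04, -0.62]), 'width': np.float64(85.84), 'gripper_force': np.float64(0.0), 'qpos': array([-0.67,  0.38,  0.46,  1.78, -0.19,  1.03, -0.14])}
square 0.64 [392. 134.] 7683 [580. 217.  24.] [20. 64.]
square 0.54 [376. 335.] 7508 [579. -61.  18.] [ 6. 33.]
mat 0.96 [343. 145.] 44289 [525. 209.  11.] [ 9. 12.]
rub_stone 0.89 [334. 390.] 1298 [ 521. -165.   25.] [ 7. 28.]
fixed_fence 0.55 [363. 343.] 3426 [558. -66.  30.] [12. 32.]
swing_bar 0.64 [510. 328.] 999 [773. -52.  24.] [ 7. 26.]
swing_bar 0.56 [406. 403.] 769 [ 634. -183.   24.] [ 3. 34.]
shift [-2.721e+02  4.210e+01  1.000e-01] turn [-0.     0.     1.206] dist 275 deg 69.1
```

View pics/w1.png

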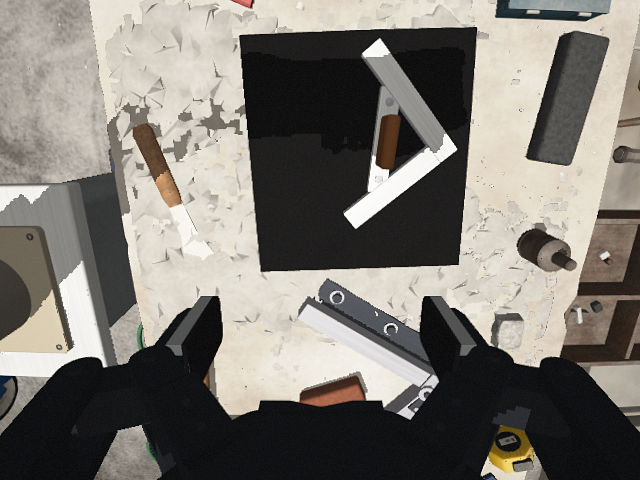

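```bash
python3 -m creep '[{"jaw":1,"xyz":[-272,42,0],"angular":[0,0,1.206]},{"jaw":1,"xyz":[-272,42,0],"angular":[0,0,1.206]},{"jaw":1,"xyz":[-272,42,0],"angular":[0,0,1.206]},{"jaw":1,"xyz":[-272,42,0],"angular":[0,0,1.206]},{"jaw":1,"xyz":[-272,42,0],"angular":[0,0,1.206]},{"jaw":1,"xyz":[-272,42,0],"angular":[0,0,1.206]},{"jaw":1,"xyz":[-272,42,0],"angular":[0,0,1.206]},{"jaw":1,"xyz":[-272,42,0],"angular":[0,0,1.206]},{"jaw":1,"xyz":[-272,42,0],"angular":[0,0,1.206]}]'
cat >> h.py <<'E'
from scipy.optimize import minimize
def fitL(p,x0):
    "p: Nx2 points of the legs' top; pose (hx,hy,yaw) of the heel"
    g=np.unique(np.round(p/2).astype(int),axis=0)*2.
    q=np.mgrid[1:160:2,1:160:2].reshape(2,-1).T;q=q[(q.min(1)<26)]
    from scipy.spatial import cKDTree
    t=cKDTree(g)
    def c(v):
        a=v[2];R=np.array([[np.cos(a),-np.sin(a)],[np.sin(a),np.cos(a)]])
        w=q@R.T+v[:2];d1=t.query(w)[0]; d2=cKDTree(w).query(g)[0]
        return np.minimum(d1,12).mean()+np.minimum(d2,12).mean()
    best=min((minimize(c,[x0[0],x0[1],x0[2]+da],method='Nelder-Mead',options=dict(initial_simplex=np.array([[0,0,0],[10,0,0],[0,10,0],[0,0,.15]])+[x0[0],x0[1],x0[2]+da])) for da in(-.15,.15)),key=lambda r:r.fun)
    return best.x,best.fun
E
python3 - <<'E'
from h import *
st(); im,d=shot('wrist','w2'); T2=viewer.camera_model('wrist')['T']; np.save('pics/w2_T.npy',T2)
for n in('rub_stone','fixed_fence','swing_bar'):
    for i,r in enumerate(silhouettes('wrist',n)[:2]):
        np.save(f'pics/w2_{n}{i}.npy',r['pixels']);p=maskcloud('wrist',r['pixels'],d)
        t=p[abs(p[:,2]-np.percentile(p[:,2],70))<5];rc=cv2.minAreaRect(t[:,:2].astype(np.float32))
        print(n,round(r['score'],2),np.round(r['xy']),len(p),np.round(np.median(p,0)),np.round(np.percentile(p[:,2],[5,95])),np.round(rc,1) if 0 else rc)
# square from w1
T1=np.load('pics/w1_T.npy');m=viewer.camera_model;
viewer_cm=dict(m('wrist'));viewer_cm['T']=T1
import h; h.viewer=type('V',(),{'camera_model':staticmethod(lambda n:viewer_cm)})
d1=np.load('pics/w1.npy');p=maskcloud('wrist',np.load('pics/w1_square0.npy'),d1)
leg=p[(p[:,2]>19)&(p[:,2]<30)];hd=p[p[:,2]>55]
print('square',fitL(leg[:,:2],[650,215,np.radians(135)]))
rc=cv2.minAreaRect(hd[:,:2].astype(np.float32));print('handle',rc,np.median(hd,0),'matz')
E
```

```text
clock: 3.7
eef_pos: [539.9, -120.5, 330.2]
tool_rot: [-3.141, 0.0, 0.367]
force: [-0.9, -0.8, -0.9]
width: 85.3
gripper_force: 0.0
{'clock': np.float64(3.7), 'eef_pos': array([ 539.87, -120.54,  330.22]), 'tool_rot': array([-3.14,  0.  ,  0.37]), 'force': array([-0.88, -0.76, -0.91]), 'width': np.float64(85.28), 'gripper_force': np.float64(0.0), 'qpos': array([-0.34,  0.51,  0.8 ,  1.7 , -0.4 ,  1.11, -0.63])}
rub_stone 0.78 [466. 294.] 751 [ 474. -367.   18.] [ 4. 20.] ((469.66357421875, -370.7006530761719), (43.87743377685547, 31.7423095703125), 2.239062547683716)
rub_stone 0.62 [358. 221.] 2616 [ 522. -180.   27.] [21. 28.] ((517.9924926757812, -181.84136962890625), (98.41386413574219, 44.89765167236328), 20.288671493530273)
fixed_fence 0.62 [305. 153.] 4450 [580. -85.  31.] [29. 32.] ((580.5025024414062, -85.93083953857422), (28.72549819946289, 256.4144287109375), 56.65813446044922)
swing_bar 0.75 [422. 184.] 4227 [ 599. -236.   31.] [10. 33.] ((594.7333984375, -242.206298828125), (214.4393768310547, 28.802350997924805), 47.645694732666016)
square (array([664.63685396, 204.44374245,   2.25962643]), np.float64(2.9454805316740593))
handle ((574.8701782226562, 213.31307983398438), (60.3436393737793, 16.312257766723633), 84.43437957763672) [573.73470605 214.63635641  64.26044946] matz
```

View pics/w2.png

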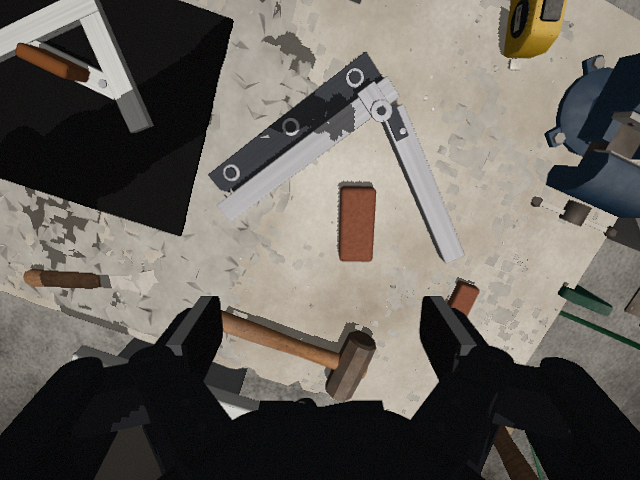

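The fitted poses agree with each other:
- **Stone:** (517,-182), long axis at 20.5°.
- **Square:** heel at (665,204), handle at (574,213), bisector at 174.5°.
- **Corner:** about (657,-153), fixed fence at 146.7°, swinging fence about 9° closed.

In the wrist view the stone is at (358,221), clear of both fences. Next I pick the stone.

```bash
python3 -m creep '[{"jaw":1,"xyz":[-43,49,60],"angular":[0,0,0]},{"jaw":1,"xyz":[-43,49,120],"angular":[0,0,0]},{"jaw":1,"xyz":[-43,49,180],"angular":[0,0,0]},{"jaw":1,"xyz":[-43,49,240],"angular":[0,0,0]},{"jaw":1,"xyz":[-43,49,280],"angular":[0,0,0]},{"jaw":1,"xyz":[-43,49,300],"angular":[0,0,0]},{"jaw":1,"xyz":[-43,49,309],"angular":[0,0,0]},{"jaw":1,"xyz":[-43,49,309],"angular":[0,0,0]},{"jaw":-1,"xyz":[-43,49,309],"angular":[0,0,0]},{"jaw":-1,"xyz":[-43,49,309],"angular":[0,0,0]},{"jaw":-1,"xyz":[-43,49,309],"angular":[0,0,0]},{"jaw":-1,"xyz":[-43,49,309],"angular":[0,0,0]}]'
python3 -m creep '[{"jaw":-1,"xyz":[0,0,0],"angular":[0,0,0]},{"jaw":-1,"xyz":[0,0,0],"angular":[0,0,0]},{"jaw":-1,"xyz":[0,0,-40],"angular":[0,0,0]},{"jaw":-1,"xyz":[0,0,-90],"angular":[0,0,0]},{"jaw":-1,"xyz":[0,0,-110],"angular":[0,0,0]}]'
python3 - <<'E'
from h import *
st(); go([445,190,130],0); go([445,190,35],0)
E
```

```text
clock: 5.4
eef_pos: [517.6, -181.8, 22.4]
tool_rot: [-3.141, -0.001, 0.365]
force: [-0.3, 0.9, 6.2]
width: 43.7
gripper_force: 62.5
clock: 6.02
eef_pos: [518.1, -182.6, 134.0]
tool_rot: [3.139, -0.003, 0.365]
force: [-0.7, -0.1, -2.0]
width: 44.0
gripper_force: 62.7
{'clock': np.float64(6.02), 'eef_pos': array([ 518.1 , -182.62,  134.03]), 'tool_rot': array([ 3.14, -0.  ,  0.36]), 'force': array([-0.74, -0.11, -2.02]), 'width': np.float64(43.99), 'gripper_force': np.float64(62.74), 'qpos': array([-0.09,  0.73,  0.61,  1.92, -0.64,  0.69, -0.3 ])}
shift [  64.7 -374.2    3.3] turn [ 4.000e-03 -1.000e-03 -1.206e+00] dist 380 deg 69.1
shift [  64.4 -374.4   98.3] turn [ 4.000e-03 -1.000e-03 -1.206e+00] dist 392 deg 69.1
```

```bash
python3 -m creep '[{"jaw":-1,"xyz":[77,-370,0],"angular":[0,0,-1.206]},{"jaw":-1,"xyz":[77,-370,0],"angular":[0,0,-1.206]},{"jaw":-1,"xyz":[77,-370,0],"angular":[0,0,-1.206]},{"jaw":-1,"xyz":[77,-370,0],"angular":[0,0,-1.206]},{"jaw":-1,"xyz":[77,-370,0],"angular":[0,0,-1.206]},{"jaw":-1,"xyz":[77,-370,0],"angular":[0,0,-1.206]},{"jaw":-1,"xyz":[77,-370,0],"angular":[0,0,-1.206]},{"jaw":-1,"xyz":[77,-370,0],"angular":[0,0,-1.206]},{"jaw":-1,"xyz":[77,-370,50],"angular":[0,0,-1.206]},{"jaw":-1,"xyz":[77,-370,85],"angular":[0,0,-1.206]},{"jaw":-1,"xyz":[77,-370,92],"angular":[0,0,-1.206]},{"jaw":-1,"xyz":[77,-370,92],"angular":[0,0,-1.206]}]'
python3 - <<'E'
from h import *
st();go([458,190,33],0)
E
```

```text
clock: 7.52
eef_pos: [457.6, 189.9, 39.6]
tool_rot: [3.141, 0.001, 1.568]
force: [-0.3, -1.4, -2.0]
width: 43.6
gripper_force: 62.5
{'clock': np.float64(7.52), 'eef_pos': array([457.6 , 189.93,  39.64]), 'tool_rot': array([3.14, 0.  , 1.57]), 'force': array([-0.26, -1.36, -1.96]), 'width': np.float64(43.62), 'gripper_force': np.float64(62.5), 'qpos': array([-0.59,  0.78,  0.2 ,  2.1 , -0.49,  0.31,  0.02])}
shift [0.1 0.4 6.6] turn [ 0.     0.001 -0.003] dist 7 deg 0.1
```

```bash
python3 -m creep '[{"jaw":-1,"xyz":[0,0,4],"angular":[0,0,0]},{"jaw":-1,"xyz":[0,0,7],"angular":[0,0,0]},{"jaw":-1,"xyz":[0,0,7],"angular":[0,0,0]}]'
python3 -m creep '[{"jaw":0.4,"xyz":[0,0,0],"angular":[0,0,0]},{"jaw":0.4,"xyz":[0,0,0],"angular":[0,0,0]},{"jaw":0.4,"xyz":[0,0,0],"angular":[0,0,0]},{"jaw":0.4,"xyz":[0,0,-20],"angular":[0,0,0]},{"jaw":0.4,"xyz":[0,0,-70],"angular":[0,0,0]},{"jaw":0.4,"xyz":[0,0,-120],"angular":[0,0,0]},{"jaw":0.4,"xyz":[0,0,-120],"angular":[0,0,0]}]'
python3 - <<'E'
from h import *
st();im,d=shot('wrist','w3')
for n in('rub_stone','square'):
  for r in silhouettes('wrist',n)[:2]:
    p=maskcloud('wrist',r['pixels'],d);t=p[abs(p[:,2]-np.percentile(p[:,2],70))<5];hd=p[(p[:,2]>58)&(p[:,2]<70)]
    print(n,r['score'],np.round(np.percentile(p[:,2],[5,50,95])),cv2.minAreaRect(t[:,:2].astype(np.float32)),len(hd),len(hd)>9 and cv2.minAreaRect(hd[:,:2].astype(np.float32)))
go([574,213.3,140],-5.6);go([574,213.3,50],-5.6)
E
```

```text
clock: 7.9
eef_pos: [457.2, 191.2, 32.6]
tool_rot: [3.141, -0.0, 1.571]
force: [0.2, 0.6, -2.2]
width: 43.9
gripper_force: 62.5
clock: 8.78
eef_pos: [459.3, 191.8, 155.6]
tool_rot: [3.135, -0.003, 1.571]
force: [-0.1, 1.4, -1.3]
width: 59.7
gripper_force: 0.0
{'clock': np.float64(8.78), 'eef_pos': array([459.31, 191.77, 155.64]), 'tool_rot': array([ 3.13, -0.  ,  1.57]), 'force': array([-0.07,  1.35, -1.35]), 'width': np.float64(59.72), 'gripper_force': np.float64(0.0), 'qpos': array([-0.71,  0.59,  0.38,  2.04, -0.39,  0.58, -0.06])}
rub_stone 0.88 [31. 34. 35.] ((454.79290771484375, 187.9844512939453), (44.822872161865234, 99.2698974609375), 0.15135623514652252) 0 False
square 0.62 [12. 20. 60.] ((555.886474609375, 218.39602661132812), (145.76905822753906, 160.71734619140625), 39.728939056396484) 1779 ((571.135009765625, 212.36422729492188), (58.4049072265625, 15.736992835998535), 86.07979583740234)
shift [ 22.2 117.6  11.7] turn [-0.001  0.     0.098] dist 120 deg 5.6
shift [ 22.2 117.7 101.7] turn [-0.001  0.     0.098] dist 157 deg 5.6
```

View pics/w3.png

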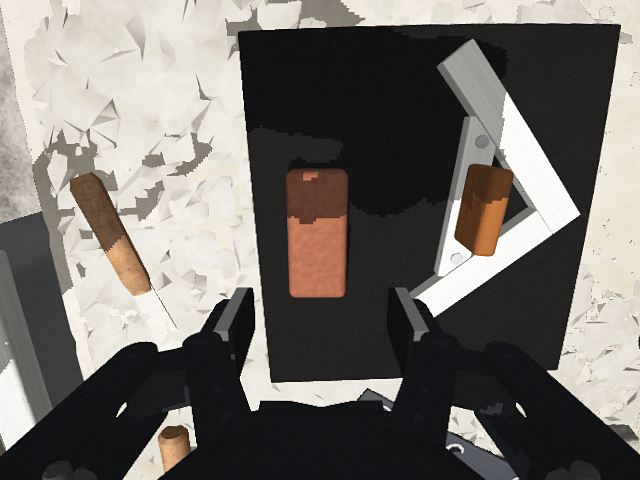

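The stone lies flat on the free half of the mat at (317,233), and it is clear of the square. The handle at (486,210) is free to grip.

```bash
python3 -m creep '[{"jaw":0.3,"xyz":[22,60,0],"angular":[0,0,0.098]},{"jaw":0.3,"xyz":[22,115,0],"angular":[0,0,0.098]},{"jaw":0.3,"xyz":[22,115,0],"angular":[0,0,0.098]},{"jaw":0.3,"xyz":[22,115,50],"angular":[0,0,0.098]},{"jaw":0.3,"xyz":[22,115,90],"angular":[0,0,0.098]},{"jaw":0.3,"xyz":[22,115,101],"angular":[0,0,0.098]},{"jaw":0.3,"xyz":[22,115,101],"angular":[0,0,0.098]},{"jaw":-1,"xyz":[22,115,101],"angular":[0,0,0.098]},{"jaw":-1,"xyz":[22,115,101],"angular":[0,0,0.098]},{"jaw":-1,"xyz":[22,115,101],"angular":[0,0,0.098]},{"jaw":-1,"xyz":[22,115,101],"angular":[0,0,0.098]},{"jaw":-1,"xyz":[22,115,101],"angular":[0,0,0.098]}]'
python3 -m creep '[{"jaw":-1,"xyz":[0,0,0],"angular":[0,0,0]},{"jaw":-1,"xyz":[0,0,0],"angular":[0,0,0]},{"jaw":-1,"xyz":[0,0,0],"angular":[0,0,0]}]'
python3 -c "
from h import *
st()"
```

```text
clock: 10.42
eef_pos: [573.3, 213.3, 52.9]
tool_rot: [3.139, -0.001, 1.473]
force: [0.6, -0.2, 6.5]
width: 15.2
gripper_force: 60.0
clock: 10.8
eef_pos: [573.4, 213.4, 52.9]
tool_rot: [3.139, -0.001, 1.473]
force: [1.2, 0.3, 6.9]
width: 15.2
gripper_force: 60.0
{'clock': np.float64(10.8), 'eef_pos': array([573.36, 213.37,  52.93]), 'tool_rot': array([ 3.14, -0.  ,  1.47]), 'force': array([1.25, 0.26, 6.91]), 'width': np.float64(15.17), 'gripper_force': np.float64(60.04), 'qpos': array([-0.61,  0.87,  0.34,  1.78, -0.48,  0.58, -0.07])}
```

```bash
python3 -m creep '[{"jaw":-1,"xyz":[0,0,-30],"angular":[0,0,0]},{"jaw":-1,"xyz":[0,0,-80],"angular":[0,0,0]},{"jaw":-1,"xyz":[-55,-5,-80],"angular":[0,0,-0.06]},{"jaw":-1,"xyz":[-110,-10,-80],"angular":[0,0,-0.12]},{"jaw":-1,"xyz":[-165,-15,-80],"angular":[0,0,-0.18]},{"jaw":-1,"xyz":[-220,-20,-80],"angular":[0,0,-0.24]},{"jaw":-1,"xyz":[-275,-25,-80],"angular":[0,0,-0.301]},{"jaw":-1,"xyz":[-325,-30,-80],"angular":[0,0,-0.301]},{"jaw":-1,"xyz":[-365,-33,-80],"angular":[0,0,-0.301]},{"jaw":-1,"xyz":[-390,-35,-80],"angular":[0,0,-0.301]},{"jaw":-1,"xyz":[-404,-36,-80],"angular":[0,0,-0.301]},{"jaw":-1,"xyz":[-404,-36,-80],"angular":[0,0,-0.301]}]'
python3 - <<'E'
from h import *
st();im,d=shot('wrist','w4');shot('top','t4')
for n in('square','fixed_fence','swing_bar'):
  for r in silhouettes('wrist',n)[:2]:
    p=maskcloud('wrist',r['pixels'],d);z=np.percentile(p[:,2],70);t=p[abs(p[:,2]-z)<5]
    print(n,round(r['score'],2),np.round(r['xy']),np.round(np.percentile(p[:,2],[5,50,95])),cv2.minAreaRect(t[:,:2].astype(np.float32)))
    if n=='square': print(fitL(t[:,:2],[588,-167,np.radians(146.7)]))
go([498,-185.8,45],11.66)
E
```

```text
clock: 12.3
eef_pos: [496.3, -186.0, 131.2]
tool_rot: [-3.141, -0.0, 1.772]
force: [0.8, 1.3, -4.0]
width: 15.2
gripper_force: 59.2
{'clock': np.float64(12.3), 'eef_pos': array([ 496.35, -185.97,  131.21]), 'tool_rot': array([-3.14, -0.  ,  1.77]), 'force': array([ 0.82,  1.28, -4.02]), 'width': np.float64(15.16), 'gripper_force': np.float64(59.23), 'qpos': array([ 0.15,  0.64,  0.23,  1.97, -0.26,  0.56,  0.76])}
square 0.86 [336. 220.] [100. 103. 143.] ((486.1027526855469, -173.97271728515625), (126.39016723632812, 160.81195068359375), 56.67131042480469)
(array([ 584.60158596, -162.91331235,    2.57106939]), np.float64(5.254772549106232))
fixed_fence 0.65 [470. 110.] [ 9. 31. 32.] ((588.2467651367188, -90.55132293701172), (33.70475769042969, 237.07618713378906), 56.656288146972656)
swing_bar 0.61 [515. 272.] [ 7. 31. 34.] ((632.6323852539062, -196.8671875), (100.4139404296875, 28.881370544433594), 47.65530776977539)
shift [-2.   0.5 86.2] turn [ 0.    -0.001  0.002] dist 86 deg 0.1
```

View pics/w4.png

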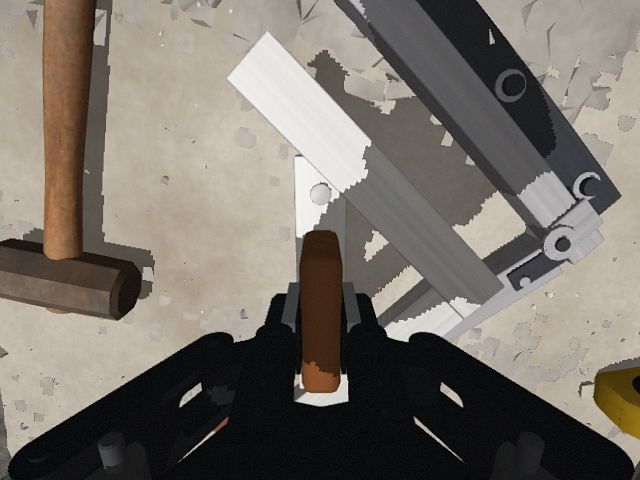

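The square hangs level and parallel to the fixed fence, with both edges at 56.7°. The hinge is at (560,243) and the space beneath the square is clear. I'll lower it now.

```bash
python3 -m creep '[{"jaw":-1,"xyz":[0,0,40],"angular":[0,0,0]},{"jaw":-1,"xyz":[0,0,70],"angular":[0,0,0]},{"jaw":-1,"xyz":[0,0,82],"angular":[0,0,0]},{"jaw":-1,"xyz":[0,0,87],"angular":[0,0,0]},{"jaw":-1,"xyz":[0,0,88],"angular":[0,0,0]},{"jaw":-1,"xyz":[0,0,88],"angular":[0,0,0]},{"jaw":-1,"xyz":[0,0,88],"angular":[0,0,0]}]'
```

```text
clock: 13.42
eef_pos: [497.2, -185.7, 44.0]
tool_rot: [3.14, 0.001, 1.774]
force: [-0.7, 0.5, -2.8]
width: 15.0
gripper_force: 59.1
```

```bash
python3 -m creep '[{"jaw":-1,"xyz":[0,0,1],"angular":[0,0,0]},{"jaw":-1,"xyz":[0,10,2],"angular":[0,0,0]},{"jaw":-1,"xyz":[0,20,2],"angular":[0,0,0]},{"jaw":-1,"xyz":[0,30,2],"angular":[0,0,0]},{"jaw":-1,"xyz":[0,40,2],"angular":[0,0,0]},{"jaw":-1,"xyz":[0,48,2],"angular":[0,0,0]},{"jaw":-1,"xyz":[0,55,2],"angular":[0,0,0]},{"jaw":-1,"xyz":[0,60,2],"angular":[0,0,0]},{"jaw":-1,"xyz":[0,60,2],"angular":[0,0,0]}]'
python3 - <<'E'
from h import *
st();shot('wrist','w5');go([566.6,-171.6,42],11.66)
E
```

```text
clock: 14.55
eef_pos: [547.9, -175.8, 42.9]
tool_rot: [-3.13, -0.003, 1.768]
force: [-19.1, -1.5, 22.5]
width: 15.2
gripper_force: 63.2
{'clock': np.float64(14.55), 'eef_pos': array([ 547.9 , -175.78,   42.85]), 'tool_rot': array([-3.13, -0.  ,  1.77]), 'force': array([-19.06,  -1.5 ,  22.49]), 'width': np.float64(15.18), 'gripper_force': np.float64(63.16), 'qpos': array([ 0.14,  0.83,  0.2 ,  1.86, -0.31,  0.48,  0.75])}
shift [ 0.4 19.2  0.6] turn [-0.012 -0.003 -0.006] dist 19 deg 0.8
```

View pics/w5.png

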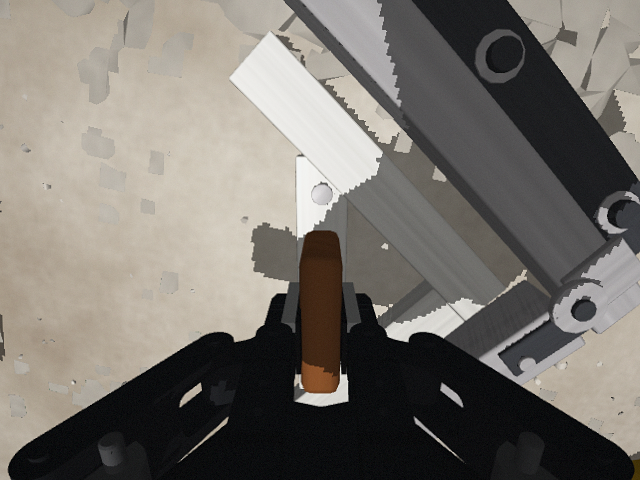

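The square is sliding in and the swinging fence is starting to move, but the square presses down on the bench with about 22 N. I'll ease that off by 1 mm and keep going in.

```bash
python3 -m creep '[{"jaw":-1,"xyz":[0,0,-1],"angular":[0,0,0]},{"jaw":-1,"xyz":[0,5,-1],"angular":[0,0,0]},{"jaw":-1,"xyz":[0,10,-1],"angular":[0,0,0]},{"jaw":-1,"xyz":[0,14,-1],"angular":[0,0,0]},{"jaw":-1,"xyz":[0,17,-1],"angular":[0,0,0]},{"jaw":-1,"xyz":[0,20,-1],"angular":[0,0,0]},{"jaw":-1,"xyz":[0,20,-1],"angular":[0,0,0]}]'
```

```text
clock: 15.48
eef_pos: [565.0, -172.1, 43.1]
tool_rot: [-3.125, -0.005, 1.768]
force: [-22.6, -3.4, 20.5]
width: 14.8
gripper_force: 62.8
```

```bash
python3 -m creep '[{"jaw":-1,"xyz":[0,3,0],"angular":[0,0,0]},{"jaw":-1,"xyz":[0,6,0],"angular":[0,0,0]},{"jaw":-1,"xyz":[0,6,0],"angular":[0,0,0]}]'
python3 -m creep '[{"jaw":-1,"xyz":[0,3,0],"angular":[0,0,0]},{"jaw":-1,"xyz":[0,6,0],"angular":[0,0,0]},{"jaw":-1,"xyz":[0,6,0],"angular":[0,0,0]}]'
python3 - <<'E'
from h import *
st();im,d=shot('wrist','w6')
for n in('square','fixed_fence','swing_bar'):
  for r in silhouettes('wrist',n)[:1]:
    p=maskcloud('wrist',r['pixels'],d);z=np.percentile(p[:,2],70);t=p[abs(p[:,2]-z)<5]
    print(n,round(r['score'],2),np.round(r['xy']),np.round(np.percentile(p[:,2],[5,50,95])),cv2.minAreaRect(t[:,:2].astype(np.float32)))
im,d=shot('top','t6')
for n in('square','fixed_fence','swing_bar'):
  for r in silhouettes('top',n)[:1]:
    p=maskcloud('top',r['pixels'],d);z=np.percentile(p[:,2],70);t=p[abs(p[:,2]-z)<5]
    print(n,round(r['score'],2),np.round(r['xy']),np.round(np.percentile(p[:,2],[5,50,95])),cv2.minAreaRect(t[:,:2].astype(np.float32)))
E
```

```text
clock: 15.85
eef_pos: [565.2, -172.1, 43.3]
tool_rot: [-3.115, -0.007, 1.767]
force: [-34.1, -4.3, 31.7]
width: 15.2
gripper_force: 67.8
clock: 16.23
eef_pos: [565.3, -172.0, 43.1]
tool_rot: [-3.105, -0.01, 1.765]
force: [-45.1, -4.8, 41.0]
width: 15.1
gripper_force: 77.0
{'clock': np.float64(16.23), 'eef_pos': array([ 565.32, -171.98,   43.11]), 'tool_rot': array([-3.1 , -0.01,  1.77]), 'force': array([-45.12,  -4.82,  41.  ]), 'width': np.float64(15.13), 'gripper_force': np.float64(76.98), 'qpos': array([ 0.11,  0.86,  0.22,  1.8 , -0.3 ,  0.56,  0.71])}
square 0.82 [335. 223.] [13. 15. 55.] ((553.9354248046875, -162.4977264404297), (127.3170166015625, 161.30877685546875), 55.875587463378906)
fixed_fence 0.72 [425. 130.] [26. 31. 32.] ((605.3231811523438, -101.93517303466797), (28.693729400634766, 198.25750732421875), 56.90060806274414)
swing_bar 0.82 [500. 341.] [16. 31. 34.] ((650.7666015625, -195.7755889892578), (82.84835052490234, 36.83104705810547), 73.72394561767578)
square 0.7 [402. 242.] [11. 15. 19.] ((616.0506591796875, -144.05984497070312), (25.082298278808594, 73.23246765136719), 58.941123962402344)
swing_bar 0.52 [473. 260.] [12. 31. 36.] ((607.4016723632812, -251.02096557617188), (213.0123291015625, 28.83644676208496), 56.25440979003906)
```

View pics/w6.png

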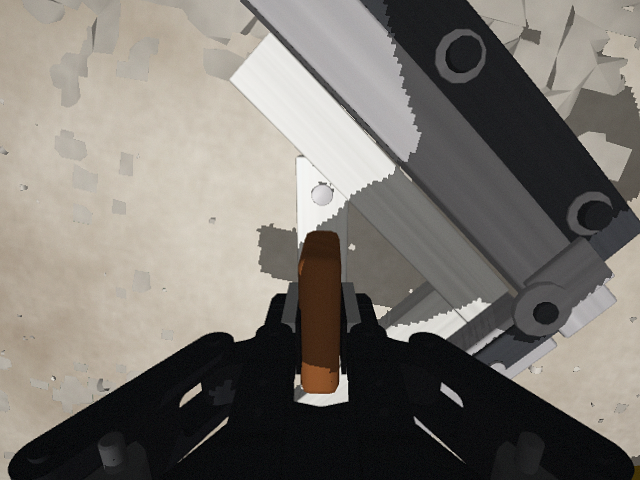

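Nearly home, and the force is rising with no more travel. The swinging fence is still about 0.4° short, and the tool has pitched nose-down by 0.037 rad under the push. I'll correct both and check the plane of the square's top.

```bash
cat >> h.py <<'E'
def check(name):
    st();im,d=shot('wrist',name);R={}
    for n in('square','fixed_fence','swing_bar'):
        r=silhouettes('wrist',n)[:1]
        if not r: print(n,'none');continue
        p=maskcloud('wrist',cv2.erode(r[0]['pixels'].astype(np.uint8),np.ones((3,3)))>0,d)
        z0=14.5 if n=='square' else 31; t=p[abs(p[:,2]-z0)<4.5]
        if n=='square': # keep legs: outside of the brace
            c,*_=np.linalg.lstsq(np.c_[t[:,:2]-[566,-172],np.ones(len(t))],t[:,2],rcond=None)
            b=np.array([.9793,.2021]);print('plane slope along bisector',round(float(c[:2]@b),4),'across',round(float(c[:2]@[-b[1],b[0]]),4),'z',round(c[2],1))
        print(n,r[0]['score'],cv2.minAreaRect(t[:,:2].astype(np.float32)))
E
python3 -m creep '[{"jaw":-1,"xyz":[0,0,0],"angular":[-0.02,0,-0.008]},{"jaw":-1,"xyz":[0,0,0],"angular":[-0.04,0,-0.015]},{"jaw":-1,"xyz":[0,0,0],"angular":[-0.04,0,-0.015]},{"jaw":-1,"xyz":[0,0,0],"angular":[-0.04,0,-0.015]}]'
python3 -c "
from h import *
check('w7')"
```

```text
clock: 17.12
eef_pos: [565.4, -171.9, 42.5]
tool_rot: [3.137, -0.011, 1.779]
force: [-43.2, -6.0, 42.1]
width: 15.2
gripper_force: 67.3
{'clock': np.float64(17.12), 'eef_pos': array([ 565.37, -171.86,   42.51]), 'tool_rot': array([ 3.14, -0.01,  1.78]), 'force': array([-43.17,  -5.96,  42.07]), 'width': np.float64(15.15), 'gripper_force': np.float64(67.35), 'qpos': array([ 0.14,  0.84,  0.18,  1.83, -0.31,  0.5 ,  0.75])}
plane slope along bisector 0.0123 across 0.0093 z 13.9
square 0.7 ((555.108154296875, -160.08511352539062), (121.68621063232422, 158.95742797851562), 55.63243865966797)
fixed_fence 0.79 ((605.2379150390625, -102.17438507080078), (28.28329849243164, 195.65504455566406), 56.8947868347168)
swing_bar 0.85 ((645.0991821289062, -194.49339294433594), (74.88304138183594, 29.008211135864258), 56.51789474487305)
```

```bash
python3 -m creep '[{"jaw":-1,"xyz":[0,0,-1],"angular":[0,0,0]},{"jaw":-1,"xyz":[0,0,-2],"angular":[0,0,0]},{"jaw":-1,"xyz":[0,0,-2],"angular":[0,0,0]},{"jaw":-1,"xyz":[0,0,-2],"angular":[0,0,0]}]'
python3 - <<'E'
from h import *
check('w8');go([565.4,-171.9,42.5],11.66)
d=np.load('pics/w8.npy')
for nm,lo,hi in(('fence',27,34),('bench',-3,3),('sq',11,17)):
    r=silhouettes('wrist','fixed_fence')[0]['pixels'] if nm=='fence' else np.ones((480,640),bool)
    r=r.copy(); r[270:]=False
    p=maskcloud('wrist',r,d);p=p[(p[:,2]>lo)&(p[:,2]<hi)]
    if nm=='sq': p=p[np.abs(p[:,0]-566)<100]
    c,*_=np.linalg.lstsq(np.c_[p[:,:2]-[566,-172],np.ones(len(p))],p[:,2],rcond=None)
    b=np.array([.9793,.2021]);print(nm,len(p),np.round([c[:2]@b,c[:2]@[-b[1],b[0]],c[2]],4))
im=cv2.imread('pics/w8.png')[0:390,220:640];cv2.imwrite('pics/w8c.png',cv2.resize(im,None,fx=1.53,fy=1.53,interpolation=cv2.INTER_CUBIC))
E
```

```text
clock: 17.82
eef_pos: [565.4, -171.9, 42.5]
tool_rot: [3.138, -0.01, 1.78]
force: [-39.7, -7.2, 25.7]
width: 15.1
gripper_force: 65.0
{'clock': np.float64(17.82), 'eef_pos': array([ 565.39, -171.88,   42.53]), 'tool_rot': array([ 3.14, -0.01,  1.78]), 'force': array([-39.71,  -7.25,  25.71]), 'width': np.float64(15.09), 'gripper_force': np.float64(65.0), 'qpos': array([ 0.14,  0.84,  0.18,  1.83, -0.31,  0.5 ,  0.75])}
plane slope along bisector 0.0114 across 0.0089 z 14.0
square 0.58 ((554.684326171875, -161.5136260986328), (123.42335510253906, 159.3629150390625), 56.328697204589844)
fixed_fence 0.56 ((605.92041015625, -102.63400268554688), (28.079051971435547, 195.28306579589844), 56.897090911865234)
swing_bar 0.74 ((644.7021484375, -193.643310546875), (73.83574676513672, 28.986160278320312), 54.21554183959961)
shift [-0.  0.  0.] turn [ 0.003 -0.01   0.005] dist 0 deg 0.7
fence 26059 [5.10000e-03 5.80000e-03 3.01603e+01]
bench 85194 [0.0006 0.0047 0.4273]
sq 22430 [8.50000e-03 1.11000e-02 1.37242e+01]
```

View pics/w8c.png

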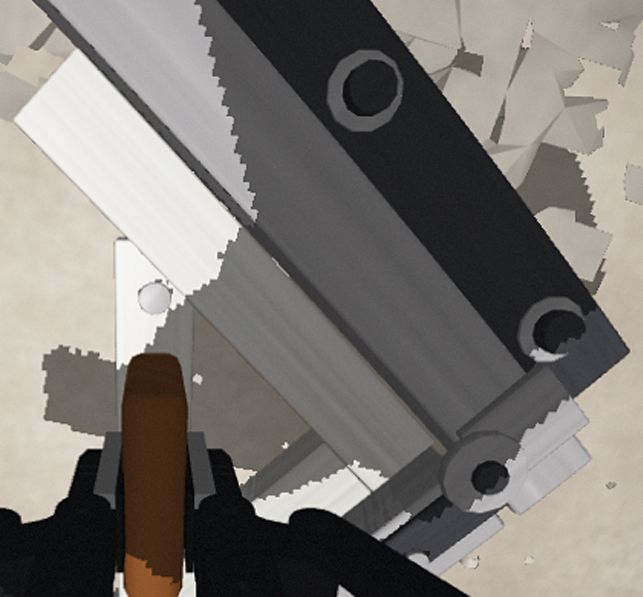

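```bash
python3 - <<'E'
from h import *
im=cv2.imread('pics/w8.png');g=im.astype(np.float32)
m=viewer.camera_model('wrist');T=np.array(m['T']);K=np.array([[m['fx'],0,m['cx']],[0,m['fy'],m['cy']],[0,0,1.]])
a=np.radians(146.8);X=np.array([np.cos(a),np.sin(a)]);Y=np.array([-X[1],X[0]]);C=np.array([656.6,-153.])
def samp(u,v,z):
    U,V=np.meshgrid(u,v);w=C+U[...,None]*X+V[...,None]*Y;w=np.concatenate([w,np.full(U.shape+(1,),z)],-1).reshape(-1,3)
    q=(w-T[:3,3])@T[:3,:3];px=cv2.projectPoints(q,np.zeros(3),np.zeros(3),K,np.array(m['dist']))[0].reshape(U.shape+(2,)).astype(np.float32)
    return cv2.remap(g,px[...,0],px[...,1],cv2.INTER_LINEAR)
v=np.arange(-16,10,.25)
for z in(14,30):
  print('z',z)
  for u0 in range(20,170,15):
    s=samp(np.arange(u0,u0+10,.5),v,z).mean(2).mean(1);gr=np.diff(s)
    pk=[(round(v[i],1),round(float(gr[i]))) for i in range(1,len(gr)-1) if abs(gr[i])>4 and abs(gr[i])>=abs(gr[i-1]) and abs(gr[i])>abs(gr[i+1])]
    print(u0+5,pk)
E
```

```text
z 14
25 [(np.float64(-3.0), -6), (np.float64(0.2), 14), (np.float64(1.2), 5)]
40 [(np.float64(-3.0), -6), (np.float64(0.2), 13), (np.float64(1.2), 5)]
55 [(np.float64(-3.0), -6), (np.float64(0.2), 12)]
70 [(np.float64(-3.0), -6), (np.float64(0.2), 14)]
85 [(np.float64(-3.0), -7), (np.float64(0.2), 19), (np.float64(1.0), 4)]
100 [(np.float64(-8.0), 12), (np.float64(-7.2), 8), (np.float64(-5.5), 8), (np.float64(-4.5), 6), (np.float64(-2.8), -35), (np.float64(-0.5), -7), (np.float64(0.5), 40)]
115 [(np.float64(-14.8), 4), (np.float64(-13.8), 8), (np.float64(-11.5), 5), (np.float64(-2.8), -38), (np.float64(-0.2), -10), (np.float64(0.5), 62)]
130 [(np.float64(-2.8), -36), (np.float64(-0.5), -5), (np.float64(0.5), 52)]
145 [(np.float64(-2.8), -36), (np.float64(-0.5), -8), (np.float64(0.2), 54)]
160 [(np.float64(-15.5), 4), (np.float64(-15.0), 4), (np.float64(-14.5), 4), (np.float64(-14.0), 4), (np.float64(-13.0), 4), (np.float64(-11.5), 5), (np.float64(-2.8), -36), (np.float64(-0.5), -4), (np.float64(0.2), 46)]
z 30
25 [(np.float64(-1.2), -7), (np.float64(1.8), 14), (np.float64(2.8), 7)]
4
[... 442 characters left out ...]
 [(np.float64(-13.8), 9), (np.float64(-11.8), 4), (np.float64(-10.8), 7), (np.float64(-8.8), 7), (np.float64(-1.0), -43), (np.float64(1.2), -10), (np.float64(2.0), 67)]
130 [(np.float64(-1.0), -39), (np.float64(2.0), 57)]
145 [(np.float64(-0.8), -37), (np.float64(1.0), -8), (np.float64(1.8), 62)]
160 [(np.float64(-12.5), 5), (np.float64(-12.0), 5), (np.float64(-11.5), 5), (np.float64(-11.0), 5), (np.float64(-10.5), 5), (np.float64(-9.8), 4), (np.float64(-8.5), 5), (np.float64(-7.5), 5), (np.float64(-6.8), 5), (np.float64(-5.8), 5), (np.float64(-5.2), 5), (np.float64(-4.8), 5), (np.float64(-4.2), 5), (np.float64(-3.8), 5), (np.float64(-3.2), 6), (np.float64(-0.8), -40), (np.float64(2.0), 42)]
```

```bash
python3 -m creep '[{"jaw":-1,"xyz":[1.5,1.5,0],"angular":[0,0,0]},{"jaw":-1,"xyz":[3,3,0],"angular":[0,0,0]},{"jaw":-1,"xyz":[3,3,0],"angular":[0,0,0]},{"jaw":-1,"xyz":[3,3,0],"angular":[0,0,0]}]'
python3 -m creep '[{"jaw":-1,"xyz":[-1.5,1.5,0],"angular":[0,0,0]},{"jaw":-1,"xyz":[-3,3,0],"angular":[0,0,0]},{"jaw":-1,"xyz":[-3,3,0],"angular":[0,0,0]},{"jaw":-1,"xyz":[-3,3,0],"angular":[0,0,0]}]'
python3 - <<'E'
from h import *
st();im,d=shot('wrist','w9');im=im.astype(np.float32)
m=viewer.camera_model('wrist');T=np.array(m['T']);K=np.array([[m['fx'],0,m['cx']],[0,m['fy'],m['cy']],[0,0,1.]])
a=np.radians(146.8);X=np.array([np.cos(a),np.sin(a)]);Y=np.array([-X[1],X[0]]);C=np.array([656.6,-153.])
v=np.arange(-6,4,.25)
for u0 in(25,60,115,145):
    U,V=np.meshgrid(np.arange(u0,u0+10,.5),v);w=C+U[...,None]*X+V[...,None]*Y;w=np.concatenate([w,np.full(U.shape+(1,),14)],-1).reshape(-1,3)
    q=(w-T[:3,3])@T[:3,:3];px=cv2.projectPoints(q,np.zeros(3),np.zeros(3),K,np.array(m['dist']))[0].reshape(U.shape+(2,)).astype(np.float32)
    print(u0,cv2.remap(im,px[...,0],px[...,1],cv2.INTER_LINEAR).mean((1,2)).astype(int)[::2])
# swing fence angle and square seen from top
im,d=shot('top','t9')
for n in('swing_bar','fixed_fence','square'):
  for r in silhouettes('top',n)[:1]:
    p=maskcloud('top',r['pixels'],d);t=p[abs(p[:,2]-(14 if n=='square' else 31))<5];print(n,r['score'],cv2.minAreaRect(t[:,:2].astype(np.float32)))
c=cv2.imread('pics/t9.png')[190:310,320:490];cv2.imwrite('pics/t9c.png',cv2.resize(c,None,fx=4.5,fy=4.5,interpolation=cv2.INTER_CUBIC))
E
```

```text
clock: 18.58
eef_pos: [566.0, -171.4, 42.6]
tool_rot: [3.141, -0.007, 1.778]
force: [-41.7, -13.6, 26.5]
width: 15.3
gripper_force: 64.5
clock: 19.08
eef_pos: [566.0, -171.4, 42.5]
tool_rot: [-3.136, -0.013, 1.779]
force: [-48.2, -9.2, 33.3]
width: 15.1
gripper_force: 65.5
{'clock': np.float64(19.08), 'eef_pos': array([ 566.  , -171.43,   42.51]), 'tool_rot': array([-3.14, -0.01,  1.78]), 'force': array([-48.21,  -9.16,  33.26]), 'width': np.float64(15.08), 'gripper_force': np.float64(65.53), 'qpos': array([ 0.13,  0.85,  0.19,  1.82, -0.31,  0.51,  0.74])}
25 [ 87  87  87  87  86  80  72  61  58  58  57  57  64  92 108 113 114 114
 115 115]
60 [ 86  86  86  88  87  83  76  63  57  58  57  56  63  98 114 116 118 118
 118 118]
115 [178 178 178 181 183 180 172 126  79  81  80  74 103 201 232 231 231 231
 231 231]
145 [176 176 177 179 181 179 174 137  82  79  79  73 144 218 233 232 231 230
 230 231]
swing_bar 0.83 ((607.7881469726562, -251.27247619628906), (212.98471069335938, 29.925756454467773), 56.79467010498047)
fixed_fence 0.88 ((579.5814208984375, -85.14078521728516), (27.84988784790039, 256.726318359375), 56.92829895019531)
square 0.55 ((582.0191650390625, -119.31761932373047), (27.081295013427734, 158.14120483398438), 55.22532653808594)
```

View pics/t9c.png

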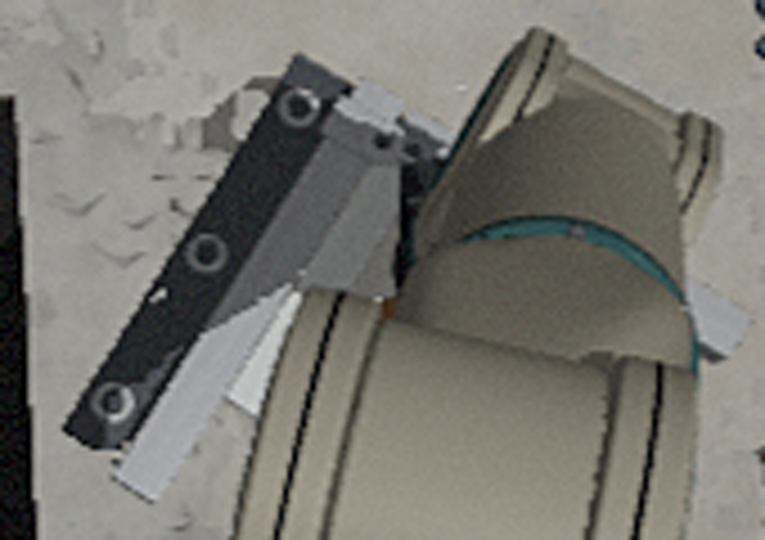

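Seen from above, the swinging fence is at 56.8° and the fixed fence at 56.9°, so they are square to within measurement. The first sideways nudge moved the square 0.8 mm, so I'll nudge again toward the fixed fence to confirm it is seated.

```bash
python3 -m creep '[{"jaw":-1,"xyz":[1.5,1.5,-1],"angular":[0,0,0]},{"jaw":-1,"xyz":[3,3,-1],"angular":[0,0,0]},{"jaw":-1,"xyz":[4,4,-1],"angular":[0,0,-0.006]},{"jaw":-1,"xyz":[4,4,-1],"angular":[0,0,-0.006]},{"jaw":-1,"xyz":[4,4,-1],"angular":[0,0,-0.006]}]'
python3 - <<'E'
from h import *
st();im,d=shot('wrist','w10');im=im.astype(np.float32)
m=viewer.camera_model('wrist');T=np.array(m['T']);K=np.array([[m['fx'],0,m['cx']],[0,m['fy'],m['cy']],[0,0,1.]])
a=np.radians(146.8);X=np.array([np.cos(a),np.sin(a)]);Y=np.array([-X[1],X[0]]);C=np.array([656.6,-153.])
v=np.arange(-6,4,.25)
for u0 in(25,60,115,145):
    U,V=np.meshgrid(np.arange(u0,u0+10,.5),v);w=C+U[...,None]*X+V[...,None]*Y;w=np.concatenate([w,np.full(U.shape+(1,),14)],-1).reshape(-1,3)
    q=(w-T[:3,3])@T[:3,:3];px=cv2.projectPoints(q,np.zeros(3),np.zeros(3),K,np.array(m['dist']))[0].reshape(U.shape+(2,)).astype(np.float32)
    print(u0,cv2.remap(im,px[...,0],px[...,1],cv2.INTER_LINEAR).mean((1,2)).astype(int)[::2])
# swing face seam, at z=14, u across
u=np.arange(-6,5,.25)
for v0 in(25,35,45,55,65):
    U,V=np.meshgrid(u,np.arange(v0,v0+8,.5));w=C+U[...,None]*X+V[...,None]*Y;w=np.concatenate([w,np.full(U.shape+(1,),14)],-1).reshape(-1,3)
    q=(w-T[:3,3])@T[:3,:3];px=cv2.projectPoints(q,np.zeros(3),np.zeros(3),K,np.array(m['dist']))[0].reshape(U.shape+(2,)).astype(np.float32)
    print('sw',v0,cv2.remap(im,px[...,0],px[...,1],cv2.INTER_LINEAR).mean((0,2)).astype(int)[::2])
E
```

```text
clock: 19.95
eef_pos: [566.8, -171.0, 42.9]
tool_rot: [-3.132, -0.009, 1.782]
force: [-51.8, -16.5, 28.1]
width: 14.7
gripper_force: 64.9
{'clock': np.float64(19.95), 'eef_pos': array([ 566.8 , -171.  ,   42.89]), 'tool_rot': array([-3.13, -0.01,  1.78]), 'force': array([-51.81, -16.49,  28.12]), 'width': np.float64(14.7), 'gripper_force': np.float64(64.9), 'qpos': array([ 0.13,  0.85,  0.2 ,  1.82, -0.31,  0.52,  0.74])}
25 [ 87  86  86  87  87  82  76  63  58  58  56  66 102 112 113 114 114 114
 114 115]
60 [ 86  85  86  87  87  84  78  67  58  57  55  71 105 115 117 117 118 117
 118 118]
115 [176 177 177 179 182 180 175 145  84  79  78  98 192 230 231 230 230 230
 231 232]
145 [175 175 176 178 180 179 176 156  91  77  77 106 197 232 232 230 230 230
 230 231]
sw 25 [ 67  66  65  65  66  67  68  69  68  66  64  93 162 203 210 210 209 208
 207 207 206 205]
sw 35 [ 35  35  37  38  39  39  41  42  41  41  42  67 113 138 143 146 148 148
 157 161 164 166]
sw 45 [13 13 12 13 13 12 12 13 13 12 13 13 14 14 14 14 14 14 14 14 14 13]
sw 55 [14 15 15 14 14 14 14 14 14 13 13 13 13 14 14 14 13 14 13 13 13 13]
sw 65 [15 15 15 15 15 15 15 15 14 14 14 14 14 15 14 13 14 14 13 13 12 12]
```

```bash
cat > seam.py <<'E'
from h import *
st();im,d=shot('wrist','w'+str(np.random.randint(1000)));im=im.astype(np.float32)
m=viewer.camera_model('wrist');T=np.array(m['T']);K=np.array([[m['fx'],0,m['cx']],[0,m['fy'],m['cy']],[0,0,1.]])
a=np.radians(146.8);X=np.array([np.cos(a),np.sin(a)]);Y=np.array([-X[1],X[0]]);C=np.array([656.6,-153.])
v=np.arange(-6,4,.1)
for u0 in(25,60,115,145):
    U,V=np.meshgrid(np.arange(u0,u0+10,.5),v);w=C+U[...,None]*X+V[...,None]*Y;w=np.concatenate([w,np.full(U.shape+(1,),14)],-1).reshape(-1,3)
    q=(w-T[:3,3])@T[:3,:3];px=cv2.projectPoints(q,np.zeros(3),np.zeros(3),K,np.array(m['dist']))[0].reshape(U.shape+(2,)).astype(np.float32)
    g=np.gradient(cv2.GaussianBlur(cv2.remap(im,px[...,0],px[...,1],cv2.INTER_LINEAR).mean((1,2)).reshape(-1,1),(1,5),0).ravel());k=v<-1.2
    print(u0,'fence top edge',round(v[k][g[k].argmin()],1),'square edge',round(v[~k][g[~k].argmax()],1))
E
python3 -m creep '[{"jaw":-1,"xyz":[0,0,-1],"angular":[0,0,0]},{"jaw":-1,"xyz":[1,1,-2],"angular":[0,0,0]},{"jaw":-1,"xyz":[2,2,-2],"angular":[0,0,0]},{"jaw":-1,"xyz":[2,2,-2],"angular":[0,0,0]},{"jaw":-1,"xyz":[2,2,-2],"angular":[0,0,0]}]'
python3 seam.py
```

```text
clock: 20.62
eef_pos: [567.3, -170.6, 43.4]
tool_rot: [-3.13, -0.007, 1.782]
force: [-50.3, -20.1, 16.4]
width: 14.8
gripper_force: 63.8
{'clock': np.float64(20.62), 'eef_pos': array([ 567.33, -170.65,   43.42]), 'tool_rot': array([-3.13, -0.01,  1.78]), 'force': array([-50.25, -20.1 ,  16.36]), 'width': np.float64(14.83), 'gripper_force': np.float64(63.77), 'qpos': array([ 0.12,  0.85,  0.2 ,  1.81, -0.31,  0.52,  0.73])}
25 fence top edge -2.5 square edge -0.8
60 fence top edge -2.4 square edge -0.7
115 fence top edge -2.2 square edge -0.4
145 fence top edge -2.1 square edge -0.3
```

```bash
python3 -m creep '[{"jaw":-1,"xyz":[1,1,0],"angular":[0,0,0]},{"jaw":-1,"xyz":[2,2,0],"angular":[0,0,0]},{"jaw":-1,"xyz":[2,2,0],"angular":[0,0,0]},{"jaw":-1,"xyz":[2,2,0],"angular":[0,0,0]}]'
python3 seam.py
```

```text
clock: 21.18
eef_pos: [567.4, -170.6, 43.6]
tool_rot: [-3.127, -0.005, 1.781]
force: [-52.5, -24.6, 18.1]
width: 15.1
gripper_force: 63.9
{'clock': np.float64(21.18), 'eef_pos': array([ 567.42, -170.56,   43.56]), 'tool_rot': array([-3.13, -0.  ,  1.78]), 'force': array([-52.52, -24.65,  18.14]), 'width': np.float64(15.09), 'gripper_force': np.float64(63.87), 'qpos': array([ 0.12,  0.85,  0.2 ,  1.81, -0.3 ,  0.52,  0.73])}
25 fence top edge -2.4 square edge -0.8
60 fence top edge -2.4 square edge -0.7
115 fence top edge -2.2 square edge -0.4
145 fence top edge -2.1 square edge -0.3
```

```bash
python3 -m creep '[{"jaw":-1,"xyz":[-1,1,0],"angular":[-0.01,0,0]},{"jaw":-1,"xyz":[-3,3,0],"angular":[-0.015,0,0]},{"jaw":-1,"xyz":[-3,3,0],"angular":[-0.015,0,0]},{"jaw":-1,"xyz":[-3,3,0],"angular":[-0.015,0,0]}]'
python3 seam.py; python3 - <<'E'
from h import *
im,d=shot('top','t12')
for n in('swing_bar','fixed_fence'):
  for r in silhouettes('top',n)[:1]:
    p=maskcloud('top',r['pixels'],d);t=p[abs(p[:,2]-31)<5];print(n,r['score'],cv2.minAreaRect(t[:,:2].astype(np.float32)))
check('w12')
E
```

```text
clock: 21.72
eef_pos: [567.3, -170.8, 42.9]
tool_rot: [-3.136, -0.01, 1.781]
force: [-59.8, -21.5, 23.3]
width: 15.2
gripper_force: 64.7
{'clock': np.float64(21.72), 'eef_pos': array([ 567.29, -170.81,   42.94]), 'tool_rot': array([-3.14, -0.01,  1.78]), 'force': array([-59.78, -21.51,  23.32]), 'width': np.float64(15.17), 'gripper_force': np.float64(64.69), 'qpos': array([ 0.13,  0.85,  0.19,  1.82, -0.31,  0.52,  0.74])}
25 fence top edge -2.6 square edge -0.7
60 fence top edge -2.5 square edge -0.7
115 fence top edge -2.4 square edge -0.4
145 fence top edge -2.2 square edge -0.3
swing_bar 0.71 ((609.87060546875, -251.47723388671875), (213.5946807861328, 29.23508644104004), 56.89574432373047)
fixed_fence 0.64 ((579.8225708007812, -85.15156555175781), (27.260330200195312, 257.7552795410156), 57.15513610839844)
{'clock': np.float64(21.92), 'eef_pos': array([ 567.24, -170.81,   42.95]), 'tool_rot': array([-3.14, -0.01,  1.78]), 'force': array([-59.5 , -20.43,  24.36]), 'width': np.float64(15.53), 'gripper_force': np.float64(64.68), 'qpos': array([ 0.13,  0.85,  0.19,  1.82, -0.31,  0.52,  0.74])}
plane slope along bisector 0.0064 across 0.0081 z 14.3
square 0.59 ((556.4893798828125, -160.3827362060547), (122.87165832519531, 159.04978942871094), 56.52880859375)
fixed_fence 0.58 ((605.0418090820312, -102.04824829101562), (28.0206298828125, 197.20326232910156), 56.92036437988281)
swing_bar none
```

```bash
python3 -c "
from cell import ctrl
print(ctrl.finish_job())"
```

```text
the job is handed in; nothing more can be done
None
```

The stone is on the rubber mat and released, and the square is flat and still gripped, pressed into both fences with roughly 38–50 N on each. The swinging fence measures square to the fixed one within about 0.3°, and the job was handed in at about 22 s; I never sent the arm near the chip, chisel or core bit, but did not re-check them at the end.

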